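Toys back into their organiser trays

TASK

Tidy the hallway shelf: set each toy down flat in its own grey organiser tray - the ladder truck in the longest tray, the camper van in the second longest, the sedan in the third longest and the wheel chock in the smallest, nearly square one. The vehicles stand on their wheels and the chock lies on its flat underside, each wholly inside its tray and not perched on the rim. Leave the cactus pot and the bowl where they stand.

Things in the scene. Friction and masses are not known exactly. Their poses are not given: they have to be found in the camera images.
- ladder_truck: bare aluminium toy ladder truck, 172 long x 50 wide x 57 mm high, with a steel ladder (23 mm wide) along its roof; its flat sides, to be gripped across its 50 mm width near the middle, run from 20 to 40 mm above the ground. About 250 g. Origin on the ground under its middle; x along its length to the nose, y across, z up. Its wheels do not turn
- camper: white plastic toy camper van, 134 long x 50 wide x 63 mm high; flat sides 10 to 58 mm above the ground, to be gripped across its 50 mm width. About 130 g. Origin on the ground under its middle; x along its length to the nose, y across, z up. Its wheels do not turn
- sedan: blue die-cast toy sedan, 100 long x 44 wide x 38 mm high; the body's flat sides run 7 to 27 mm above the ground (44 mm wide, to be gripped there near the middle), the cabin above is 36 mm wide. About 150 g. Origin on the ground under its middle; x along its length to the nose, y across, z up. Its wheels do not turn
- chock: red hard silicone toy wheel chock, a wedge 56 long x 46 wide x 42 mm high at the heel. Origin under its middle on the ground; x along its length, the tall flat-topped heel block spans x = -28 to -2 mm and is to be gripped across its 46 mm width at x = -15 mm; the slope falls from the heel's top to 10 mm high at the toe, x = +28 mm; z up. About 100 g
- tray_longest: the longest of four shallow open grey plastic trays, fixed to the shelf; inside 200 x 80 mm (x by y), walls 3 mm, floor 3 mm thick, rim 12 mm above the shelf (9 mm above its floor). Origin under its centre on the shelf; x along its length, z up
- tray_second: the second longest of four shallow open grey plastic trays, fixed to the shelf; inside 162 x 80 mm (x by y), walls 3 mm, floor 3 mm thick, rim 12 mm above the shelf (9 mm above its floor). Origin under its centre on the shelf; x along its length, z up
- tray_third: the third longest of four shallow open grey plastic trays, fixed to the shelf; inside 126 x 76 mm (x by y), walls 3 mm, floor 3 mm thick, rim 12 mm above the shelf (9 mm above its floor). Origin under its centre on the shelf; x along its length, z up
- tray_smallest: the smallest, nearly square of four shallow open grey plastic trays, fixed to the shelf; inside 86 x 76 mm (x by y), walls 3 mm, floor 3 mm thick, rim 12 mm above the shelf (9 mm above its floor). Origin under its centre on the shelf; x along its length, z up
- cactus_pot: bystander: terracotta pot 62 mm across with a small round cactus, 70 mm high in all, loose. Origin under its centre, z up
- key_bowl: bystander: white ceramic bowl 84 mm across, 34 mm high, empty, loose. Origin under its centre, z up
Not all that is in view belongs to the job. What is shaped like the tray_longest but black is not meant.

How it is judged:
By the outcome, as a careful person would: the job done as asked, in the order asked, and still so for the second after the job is handed in, with the robot touching nothing.
It also fails if it takes over 138 s, if anything falls off the work surface, if the arm or the gripper's body presses on something with over 40 N, if the wrist force passes 120 N, or if a joint passes its speed limit or range.

ROBOT

A 7-joint arm with a two-finger parallel gripper is mounted at the origin on the work surface. World frame = base frame: x ahead of the robot, y to its left, z up, the work surface at z = 0. Lengths are in mm, angles in rad, forces in N, time in s.
With the tool pointing down it reaches from about 350 to 900 mm from the base axis. Payload 19.9 kg.
Tool frame: the origin (TCP) lies on the front face of the gripper's body, between the roots of the fingers; the fingertips stand 97 mm ahead of it and the grasp point (between the pads) lies 78 mm ahead of it; z points along the fingers, y is the line along which they close (so a half turn about z gives the same grasp; the last joint's range is limited). The gripper opens to 94 mm and grips with 3 to 60 N. Pads are 16 mm wide; open, the fingers measure 119 mm over their backs; the gripper's body (75 mm by 177 mm) begins 78 mm behind the grasp point.
Start: joints at [-1.323, 0.417, -0.01, 1.614, 0.005, 1.111, -0.053], TCP at [177.99, 599.106, 302.625] pointing down, gripper open.
Joint ranges: [-2.81, 2.81], [-0.39, 2.02], [-1.27, 1.25], [0.06, 2.57], [-1.19, 4.33], [0.19, 2], [-2.82, 2.82]. Speed limits (rad/s): [1.89, 1.89, 2.39, 2.39, 3.01, 3.01, 3.01].

INTERFACE

Orientations are given as a 3x3 rotation matrix whose columns are the frame's x, y, z axes.
In Python, from cell import telemetry, cams, ticket gives the robot as it stands. The module is installed in compiled form; this text tells all that it offers.
- The arm moves only by the tool carry_out, never from a script. Its argument "targets" is a list of rows, each a list of 5 numbers: the finger opening in m, from 0 to 0.094, then the shift along the world's x, y, z in fractions of the full range, 1 being 60 cm, then the turn about the world's z in fractions of the full range, 1 being pi rad. In form: [[gripper, x, y, z, yaw], ...]. A call has exactly 8 rows; each row is the pose to reach, as a shift and turn from the pose commanded when the call began; what a row does not reach only later rows make up. A row lasts 1/8 s, in which the tool goes at most 62.5 mm and 10.7 degrees, less where a joint would pass 70% of its speed; a pose out of reach is approached as far as the arm can. A call with a gripper value outside its range is refused whole. The fingers move at their own pace and stop on an object; "newtons" is the grip in N (left out, the last holds). Time passes only in rows, so rows that repeat a pose let the fingers close, or fill a call up. It gives the time, the measured TCP pose, the force, the opening and the grip force at its end, in the units of the state.
- telemetry.state(): the state, without advancing time (a new reading comes with each control period).
- cams.get_image(name): name is "scene" or "top"; returns the picture (400x640x3 uint8, red, green, blue); there is no depth.
- cams.camera_params(name): a dict with "fx", "fy", "cx", "cy" (pixels), "eye" and "rotation" of the camera in the world. Camera axes: x right, y down, z forward; pixel columns grow to the right and rows downward; lengths in mm; the calibration is good to about 2 mm. A picture is of the moment at which its call begins. camera_params takes no time and is no camera call.
- ticket.finish_job(): hands the job in; it is judged then, once.
Trained networks look in the newest picture that a camera, given by its name, has taken for a name from the list of things; names that differ only in an ending like _2 or _b are one class to them, and where a whole thing is asked for, a point or a joint stands for the part that bears it (a point fixed in the world has none). Each returns a list of dicts, best first, with "p" (0 to 1); they miss things now and then, are a little off and sometimes report something else, mostly with a low value. They report only what shows in the picture. A call takes as long as a camera call. They do not tell look-alikes from the thing itself.
- cams.spot_in(camera, name): "location" ([x, y, z] in mm, in world coordinates, good to about 4 mm: the middle of the surface that is visible of it).
- cams.landmark_of(camera, name): "location" ([x, y, z] in mm, in world coordinates, good to about 4 mm: a listed point, or the origin of a listed thing).
The state is a dict: "time_s": time; "q": joint angles; "joint_velocities": joint speeds; "tau": joint torques, N m; "tool_pos": TCP position; "eef_rot": TCP orientation; "contact_force": force on the tool from outside, world axes, zero at the start; "ft_torque": the same for the moment, N m; "width": finger opening in mm; "finger_force": force on a finger pad.
Only numpy, scipy, OpenCV 4.12 (cv2) and the standard library are available. Lean on these libraries where they do the work, as an engineer would, in place of code of your own. Each camera call takes 0.05 s, during which the arm holds its last target. There are 200 camera calls.

## Working session

There is one attempt and no reset: what is moved stays moved. The work goes in short steps, Python scripts to look and compute and a tool call to move; the robot and the scene stay as the last step left them, time stands still between calls to the robot, and variables do not carry over. Pictures are saved under pics/ and viewed, at most 14 in all, crops included, and the job is handed in when it is done.

Besides the shell and the picture viewer there is one more tool, called as a command line: name --pt "numbers of a row" for each row, then --argument value for the rest. carry_out: Moves the arm, as the interface text tells. Its arguments: {"type":"object","properties":{"targets":{"type":"array"},"newtons":{"type":"number"}},"required":["targets"]}

```bash
mkdir -p pics; cat > h.py <<'E'
import cv2,numpy as np
from cell import telemetry,cams,ticket
def snap(cam,fn=None):
    im=cams.get_image(cam)
    if fn: cv2.imwrite('pics/'+fn,im[:,:,::-1])
    return im
def pix(cam,p):
    c=cams.camera_params(cam);R=np.array(c['rotation']);v=R.T@(np.array(p)-c['eye'])
    return np.array([c['fx']*v[0]/v[2]+c['cx'],c['fy']*v[1]/v[2]+c['cy']])
def ray(cam,uv,z):
    c=cams.camera_params(cam);R=np.array(c['rotation']);e=np.array(c['eye'])
    d=R@np.array([(uv[0]-c['cx'])/c['fx'],(uv[1]-c['cy'])/c['fy'],1.]);return e+d*(z-e[2])/d[2]
E
python3 - <<'E'
from h import *
for c in('top','scene'):
    snap(c,c+'0.png'); p=cams.camera_params(c); print(c,p)
s=telemetry.state();print(s['tool_pos'],np.round(s['eef_rot'],3),s['width'],s['time_s'])
for n in 'ladder_truck camper sedan chock tray_longest tray_second tray_third tray_smallest cactus_pot key_bowl'.split():
    for c in('top','scene'):
        print(n,c,[(np.round(d['location']).astype(int).tolist(),round(d['p'],2),np.round(pix(c,d['location'])).astype(int).tolist()) for d in cams.landmark_of(c,n)])
E
```

```text
top {'fx': 489.2697219734761, 'fy': 489.2697219734761, 'cx': 327.0044608995703, 'cy': 204.67087777251643, 'eye': array([ 372.91460609,   11.03763787, 1268.96001203]), 'rotation': array([[-0.00400033, -0.99805074,  0.06227927],
       [-0.99994776,  0.00457822,  0.00913898],
       [-0.00940629, -0.06223946, -0.99801692]])}
scene {'fx': 475.47215349180135, 'fy': 475.47215349180135, 'cx': 320.92898562193125, 'cy': 185.779065229121, 'eye': array([1373.93441704,  184.97092944,  850.01841253]), 'rotation': array([[-0.14633757,  0.64508357, -0.74996834],
       [ 0.98908188,  0.08208665, -0.12238795],
       [-0.01738806, -0.75969005, -0.65005283]])}
[177.91817557 598.90185067 302.11194812] [[-0.959  0.285 -0.   ]
 [ 0.285  0.959 -0.001]
 [-0.    -0.001 -1.   ]] 94.23013740093799 0.1
ladder_truck top [([616, -211, 1], 0.75, [416, 142])]
ladder_truck scene [([614, -215, 0], 0.94, [212, 235]), ([445, -402, 2], 0.26, [166, 185])]
camper top [([446, -254, 3], 0.68, [434, 206])]
camper scene [([444, -253, 0], 0.56, [218, 189])]
sedan top [([447, -400, -3], 0.91, [490, 206])]
sedan scene [([443,
[... 196 characters left out ...]
, [168, 192])]
tray_longest scene [([491, 446, -3], 0.94, [482, 226]), ([270, 282, 0], 0.72, [415, 165]), ([615, -214, 0], 0.5, [212, 236])]
tray_second top [([536, 52, -1], 0.61, [315, 173])]
tray_second scene [([535, 48, 0], 0.88, [322, 223]), ([526, 310, 0], 0.2, [427, 230])]
tray_third top [([529, 309, 0], 0.75, [217, 176])]
tray_third scene [([530, 313, 0], 0.56, [429, 231])]
tray_smallest top [([504, 177, -1], 0.67, [268, 185])]
tray_smallest scene [([508, 180, -2], 0.72, [375, 221])]
cactus_pot top [([603, -80, 0], 0.8, [366, 147])]
cactus_pot scene [([607, -82, 0], 0.75, [265, 239])]
key_bowl top [([596, -340, 0], 0.71, [466, 149])]
key_bowl scene [([596, -344, -4], 0.7, [165, 227])]
```

```bash
python3 - <<'E'
import cv2
a=cv2.imread('pics/top0.png');cv2.imwrite('pics/tc.png',cv2.resize(a[90:320,130:530],(800,460),interpolation=cv2.INTER_CUBIC))
E
```

```text
(no output)
```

View pics/tc.png

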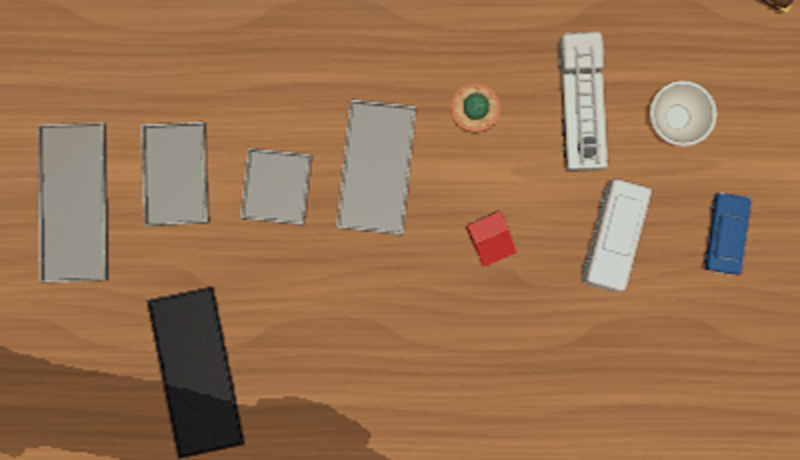

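View pics/scene0.png

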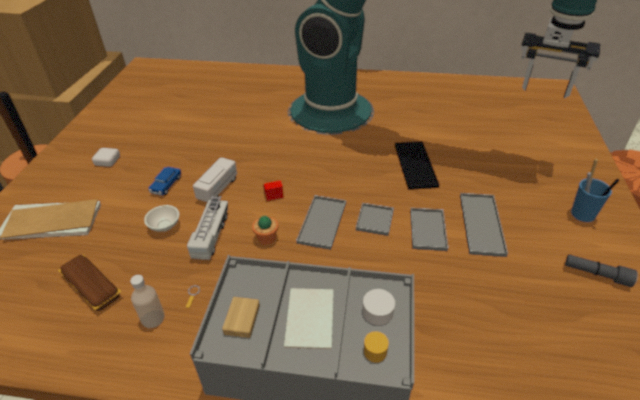

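Top crop: the grey trays are, from left to right, longest (73,203), third (175,173), smallest (277,187) and second (377,167). The black look-alike at (195,372) is rejected. Truck is at (585,100), camper (617,236), sedan (728,234), chock (491,238), cactus (476,107) and bowl (683,113). In the scene picture, the white block (106,157) and the large grey organiser (310,330) are clutter.

Next I fit the poses by silhouette.

```bash
cat > fit.py <<'E'
from h import *
from scipy.optimize import minimize
from itertools import product
S=8
def box(x0,x1,w,z0,z1): return [list(p) for p in product((x0,x1),(-w/2,w/2),(z0,z1))]
M={'ladder_truck':[box(-86,86,50,2,50)],'camper':[box(-67,67,50,2,63)],'sedan':[box(-50,50,44,2,27),box(-32,22,36,27,38)],
 'chock':[box(-28,-2,46,0,42)+[[28,s*23,z] for s in(1,-1) for z in(0,10)]],
 'tray_longest':[box(-103,103,86,0,12)],'tray_second':[box(-84,84,86,0,12)],'tray_third':[box(-66,66,82,0,12)],'tray_smallest':[box(-46,46,82,0,12)]}
def mask(im,n):
    h,s,v=[a.astype(int) for a in cv2.split(cv2.cvtColor(cv2.GaussianBlur(im,(3,3),0),cv2.COLOR_RGB2HSV))]
    if n=='sedan': m=(h>90)&(h<130)&(s>80)
    elif n=='chock': m=((h<5)|(h>172))&(s>130)
    else: m=s<85
    return m.astype(np.uint8)
def fit(n,x0,yaw0,cs=('top','scene'),ims=None):
    D=[]
    for c in cs:
        im=ims[c]; u,v=np.round(pix(c,[*x0[:2],20])).astype(int); r=75
        a,b=max(v-r,0),max(u-r,0); m=mask(im,n)[a:v+r,b:u+r]
        k,l,st,ce=cv2.connectedComponentsWithStats(m)
        lab=l[max(0,v-a-4):v-a+5,max(0,u-b-4):u-b+5].ravel(); lab=lab[lab>0]
        if len(lab)==0: print(n,c,'no mask');continue
        m=(l==np.bincount(lab).argmax()).astype(np.uint8)
        cn,_=cv2.findContours(m,0,2);m=cv2.drawContours(m*0,cn,-1,1,-1)
        D.append((c,cv2.resize(m,None,fx=S//2,fy=S//2,interpolation=cv2.INTER_CUBIC if 0 else 0),a,b))
    def iou(p,c,m,a,b):
        cs_,sn=np.cos(p[2]/57.2958),np.sin(p[2]/57.2958);z=np.zeros_like(m)
        for B in M[n]:
            B=np.array(B);W=np.c_[p[0]+cs_*B[:,0]-sn*B[:,1],p[1]+sn*B[:,0]+cs_*B[:,1],B[:,2]+zoff]
            P=np.array([pix(c,w) for w in W])-[b,a]; P=(P+.5)*(S//2)-.5
            cv2.fillConvexPoly(z,cv2.convexHull(np.round(P*16).astype(np.int32)),1,shift=4)
        return (z&m).sum()/max(1,(z|m).sum())
    zoff=fit.z
    def run(DD):
        best=None
        for y in np.atleast_1d(yaw0):
            s=np.array([[*x0[:2],y]]*4)+np.array([[0,0,0],[8,0,0],[0,8,0],[0,0,8.]])
            r=minimize(lambda p:-np.mean([iou(p,*d) for d in DD]),s[0],method='Nelder-Mead',options=dict(initial_simplex=s,xatol=.1,fatol=1e-4,maxiter=200))
            if best is None or r.fun<best.fun: best=r
        return np.round(best.x,1),[round(float(iou(best.x,*d)),3) for d in DD]
    for d in D: print(n,d[0],*run([d]))
    if len(D)>1: print(n,'both',*run(D))
fit.z=0
E
python3 - <<'E'
from fit import *
ims={c:snap(c) for c in('top','scene')}
for n,x,y in [('ladder_truck',(615,-213),0),('camper',(445,-253),-15),('sedan',(445,-400),-8),('chock',(438,-97),[25,205,115,-65]),
 ('tray_longest',(489,442),0),('tray_second',(535,50),-7),('tray_third',(530,311),0),('tray_smallest',(506,178),-7)]: fit(n,x,y,ims=ims)
for n in ('ladder_truck','camper','chock'):
    a=ims['top'];u,v=np.round(pix('top',{'ladder_truck':(615,-213,30),'camper':(445,-253,30),'chock':(438,-97,20)}[n])).astype(int)
    cv2.imwrite(f'pics/c_{n}.png',cv2.resize(a[v-40:v+40,u-40:u+40,::-1],(260,260),interpolation=2))
cv2.imwrite('pics/crops.png',np.hstack([cv2.imread(f'pics/c_{n}.png') for n in ('ladder_truck','camper','chock')]))
E
```

```text
ladder_truck top [ 613.2 -218.3    1.2] [0.898]
ladder_truck scene [ 603.4 -222.3    4.8] [0.531]
ladder_truck both [ 612.5 -219.7    2.5] [0.894, 0.504]
camper top [ 440.2 -255.7  -16.5] [0.911]Traceback (most recent call last):
  File "<stdin>", line 4, in <module>
  File "fit.py", line 41, in fit
    for d in D: print(n,d[0],*run([d]))
                              ~~~^^^^^
  File "fit.py", line 38, in run
    r=minimize(lambda p:-np.mean([iou(p,*d) for d in DD]),s[0],method='Nelder-Mead',options=dict(initial_simplex=s,xatol=.1,fatol=1e-4,maxiter=200))
    res = _minimize_neldermead(fun, x0, args, callback, bounds=bounds,
                               **options)
    fxr = func(xr)
    fx = function(np.copy(x), *(wrapper_args + args))
  File "fit.py", line 38, in <lambda>
    r=minimize(lambda p:-np.mean([iou(p,*d) for d in DD]),s[0],method='Nelder-Mead',options=dict(initial_simplex=s,xatol=.1,fatol=1e-4,maxiter=200))
                                  ~~~^^^^^^
  File "fit.py", line 30, in iou
    P=np.array([pix(c,w) for w in W])-[b,a]; P=(P+.5)*(S//2)-.5
                ~~~^^^^^
  File "h.py", line 8, in pix
    c=cams.camera_params(cam);R=np.array(c['rotation']);v=R.T@(np.array(p)-c['eye'])
ValueError: time passes only in moves, steps and waits
```

```bash
sed -i "s/^def snap/CP={c:cams.camera_params(c) for c in('top','scene')}\ndef snap/; s/c=cams.camera_params(cam)/c=CP[cam]/" h.py
python3 - <<'E'
from fit import *
ims={c:snap(c) for c in('top','scene')}
h=[]
for n,x,y in [('ladder_truck',(615,-213),0),('camper',(445,-253),-15),('sedan',(445,-400),-8),('chock',(438,-97),[25,205,115,-65]),
 ('tray_longest',(489,442),0),('tray_second',(535,50),-7),('tray_third',(530,311),0),('tray_smallest',(506,178),-7)]:
  fit(n,x,y,ims=ims)
  if n in ('ladder_truck','camper','sedan','chock'):
    col=[]
    for c in ims:
      u,v=np.round(pix(c,(*x,25))).astype(int);s=np.s_[v-40:v+40,u-40:u+40]
      col+=[ims[c][s][:,:,::-1],np.dstack([mask(ims[c],n)[s]*255]*3)][:2 if c=='scene' else 2]
    h.append(np.vstack([np.hstack(col[:2]),np.hstack(col[2:])]))
cv2.imwrite('pics/crops.png',cv2.resize(np.vstack([np.hstack(h[:2]),np.hstack(h[2:])]),(600,600),interpolation=2))
E
```

```text
ladder_truck top [ 612.8 -218.8    0.8] [0.898]
ladder_truck scene [ 603.5 -222.2    4.8] [0.532]
ladder_truck both [ 612.4 -219.7    2.5] [0.893, 0.505]
camper top [ 440.6 -255.5  -16.4] [0.913]
camper scene [ 449.3 -251.9   -9.9] [0.445]
camper both [ 441.1 -255.9  -15.2] [0.912, 0.422]
sedan top [ 444.  -402.7   -5.4] [0.793]
sedan scene [ 435.9 -403.9    4.3] [0.671]
sedan both [ 441.5 -404.    -2.8] [0.786, 0.648]
chock top [ 439.5 -101.7   23. ] [0.891]
chock scene [437.5 -97.9 196.7] [0.782]
chock both [ 438.2 -100.7  199.8] [0.877, 0.768]
tray_longest top [489.6 441.5   1.7] [0.961]
tray_longest scene [485.5 443.1   1.2] [0.923]
tray_longest both [489.5 441.9   1.9] [0.961, 0.916]
tray_second top [533.4  46.3  -6.2] [0.976]
tray_second scene [531.   47.4  -6.1] [0.924]
tray_second both [533.   46.6  -6.2] [0.975, 0.918]
tray_third top [526.1 309.2   2.5] [0.968]
tray_third scene [522.6 310.7   1.8] [0.913]
tray_third both [526.1 309.4   2.5] [0.968, 0.904]
tray_smallest top [508.7 176.9  -6.2] [0.967]
tray_smallest scene [506.  178.8  -4.2] [0.898]
tray_smallest both [508.5 177.6  -5.8] [0.964, 0.89]
```

View pics/crops.png

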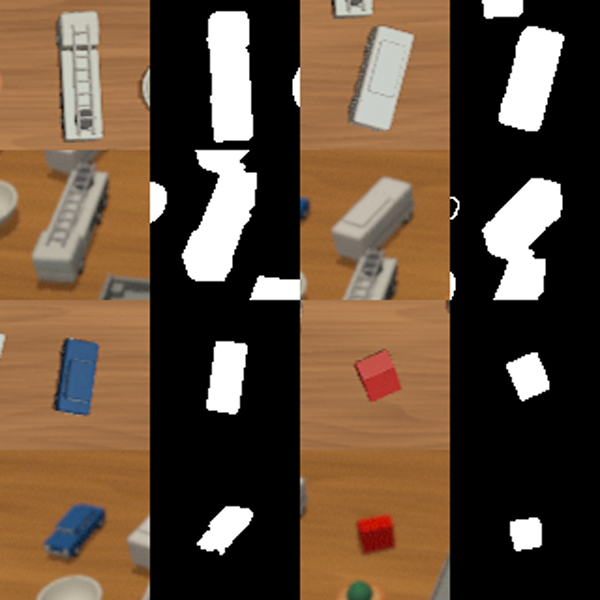

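Masks show the vehicles and chock cleanly in the top view. In the scene view, truck and camper merge. The chock's heel, with its bright flat top, points to +x, so its yaw is about 203°. I go for the truck first.

Careful with the scale: shifts go in shares of 60 cm and turns go in shares of pi rad. That gives: -0.402 m / 0.6 = -0.67, -0.354 m / 0.6 = -0.59, 19.2 degrees / 180 = 0.1067.

carry_out --pt "0.094 0.0367 -0.0667 0 0.0133" --pt "0.094 0.0833 -0.1567 0 0.0267" --pt "0.094 0.13 -0.2433 0 0.04" --pt "0.094 0.1767 -0.33 0 0.0533" --pt "0.094 0.2233 -0.4167 0 0.0667" --pt "0.094 0.27 -0.5033 0 0.08" --pt "0.094 0.3167 -0.59 0 0.0933" --pt "0.094 0.3583 -0.67 0 0.1067" --newtons 25

```text
time_s: 2.3
tool_pos: [393.7, 195.2, 302.9]
eef_rot: [[-0.999, -0.047, 0.001], [-0.047, 0.999, 0.0], [-0.001, 0.0, -1.0]]
contact_force: [0.9, -0.4, -0.6]
width: 94.0
finger_force: 0.0
```

Scaled: -0.414 m / 0.6 = -0.69, -0.364 m / 0.6 = -0.6067.

carry_out --pt "0.094 0.0467 -0.0867 0 0" --pt "0.094 0.0917 -0.1733 -0.0167 0" --pt "0.094 0.1383 -0.26 -0.0333 0" --pt "0.094 0.185 -0.3467 -0.05 0" --pt "0.094 0.2317 -0.4333 -0.075 0" --pt "0.094 0.2783 -0.52 -0.1 0" --pt "0.094 0.3233 -0.6067 -0.1333 0" --pt "0.094 0.3683 -0.69 -0.1583 0"

```text
time_s: 3.3
tool_pos: [614.7, -218.5, 206.7]
eef_rot: [[-0.999, -0.047, -0.0], [-0.047, 0.999, 0.0], [0.0, 0.0, -1.0]]
contact_force: [0.9, 1.8, 1.3]
width: 93.7
finger_force: 0.0
```

```bash
python3 - <<'E'
from h import *
s=telemetry.state();print(s['tool_pos'],np.round(s['q'],2))
a=snap('top');b=snap('scene')
A=cv2.resize(a[90:250,360:520,::-1],(480,480),interpolation=2);B=cv2.resize(b[160:280,150:280,::-1],(320,295),interpolation=2)
B=np.vstack([B,np.zeros((185,320,3),np.uint8)])
cv2.imwrite('pics/t1.png',np.hstack([A,B]))
E
```

```text
[ 614.6796711  -218.53321219  206.696462  ] [-0.02  0.6   0.44  1.63 -0.3   0.97  2.14]
```

View pics/t1.png

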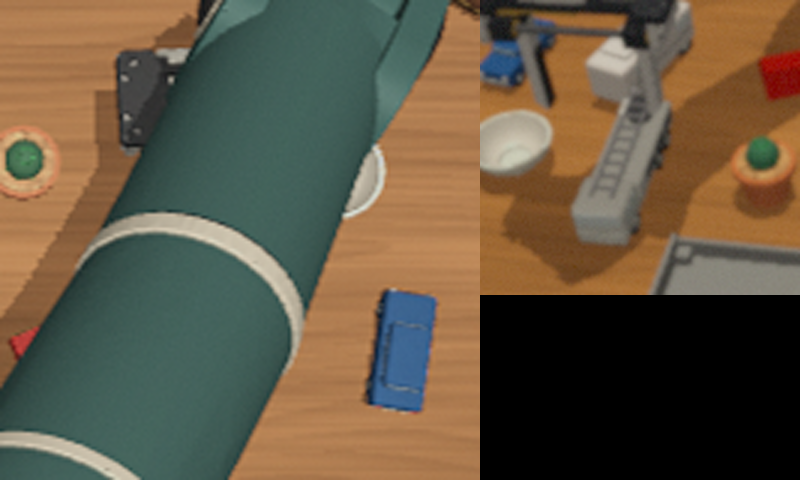

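The scene crop shows the truck under the gripper, with a finger on each side at (540,75) and (645,75).

Scaled: -0.097 m / 0.6 = -0.1617, -0.08 m / 0.6 = -0.1333.

carry_out --pt "0.094 0 0 -0.0667 0" --pt "0.094 0 0 -0.1333 0" --pt "0.094 0 0 -0.1617 0" --pt "0.094 0 0 -0.1617 0" --pt "0.03 0 0 -0.1617 0" --pt "0.03 0 0 -0.1617 0" --pt "0.03 0 0 -0.1617 0" --pt "0.03 0 0 -0.1617 0"

```text
time_s: 4.4
tool_pos: [614.1, -216.9, 111.0]
eef_rot: [[-0.999, -0.046, 0.001], [-0.046, 0.999, -0.0], [-0.001, -0.0, -1.0]]
contact_force: [-0.0, -0.6, -0.6]
width: 57.2
finger_force: 0.0
```

Scaled: 0.13 m / 0.6 = 0.2167, 0.08 m / 0.6 = 0.1333.

carry_out --pt "0.03 0 0 0 0" --pt "0.03 0 0 0 0" --pt "0.03 0 0 0 0" --pt "0.03 0 0 0 0" --pt "0.03 0 0 0.0167 0" --pt "0.03 0 0 0.0667 0" --pt "0.03 0 0 0.1333 0" --pt "0.03 0 0 0.2167 0"

```text
time_s: 5.4
tool_pos: [613.5, -216.8, 241.7]
eef_rot: [[-0.999, -0.046, -0.001], [-0.046, 0.999, 0.0], [0.001, 0.0, -1.0]]
contact_force: [0.7, 1.0, -1.6]
width: 49.7
finger_force: 25.0
```

Scaled: 0.375 m / 0.6 = 0.625, 0.325 m / 0.6 = 0.5417, -1 degrees / 180 = -0.0056.

carry_out --pt "0.03 -0.01 0.05 0.0167 0" --pt "0.03 -0.0233 0.125 0.0167 0" --pt "0.03 -0.04 0.2083 0.0167 0" --pt "0.03 -0.055 0.2917 0.0167 0" --pt "0.03 -0.0717 0.375 0.0167 0" --pt "0.03 -0.0867 0.4583 0.0167 0" --pt "0.03 -0.1017 0.5417 0.0167 -0.0028" --pt "0.03 -0.1183 0.625 0.0167 -0.0056"

```text
time_s: 6.4
tool_pos: [542.4, 159.6, 251.2]
eef_rot: [[-1.0, -0.028, 0.0], [-0.028, 1.0, 0.0], [-0.0, 0.0, -1.0]]
contact_force: [1.6, -0.2, -1.5]
width: 49.5
finger_force: 25.0
```

Scaled: 0.284 m / 0.6 = 0.4733, 0.268 m / 0.6 = 0.4467.

carry_out --pt "0.03 -0.0167 0.0833 0 0" --pt "0.03 -0.0317 0.1667 0 0" --pt "0.03 -0.0483 0.25 0 0" --pt "0.03 -0.0633 0.3333 0 0" --pt "0.03 -0.075 0.4 -0.0167 0" --pt "0.03 -0.085 0.4467 -0.0333 0" --pt "0.03 -0.09 0.4733 -0.0667 0" --pt "0.03 -0.09 0.4733 -0.1 0"

```text
time_s: 7.4
tool_pos: [488.8, 442.1, 188.9]
eef_rot: [[-1.0, -0.029, -0.0], [-0.029, 1.0, -0.001], [0.0, -0.001, -1.0]]
contact_force: [0.5, -1.0, -3.2]
width: 49.8
finger_force: 25.0
```

```bash
python3 - <<'E'
from h import *
s=telemetry.state();print(s['tool_pos'],np.round(s['q'],2))
a=snap('top');b=snap('scene')
A=cv2.resize(a[130:260,110:240,::-1],(400,400),interpolation=2);B=cv2.resize(b[130:260,420:550,::-1],(400,400),interpolation=2)
cv2.imwrite('pics/t2.png',np.hstack([A,B]))
E
```

```text
[488.76405419 442.05867117 188.86386662] [-0.99  0.61  0.3   1.62 -0.21  0.94  0.98]
```

View pics/t2.png

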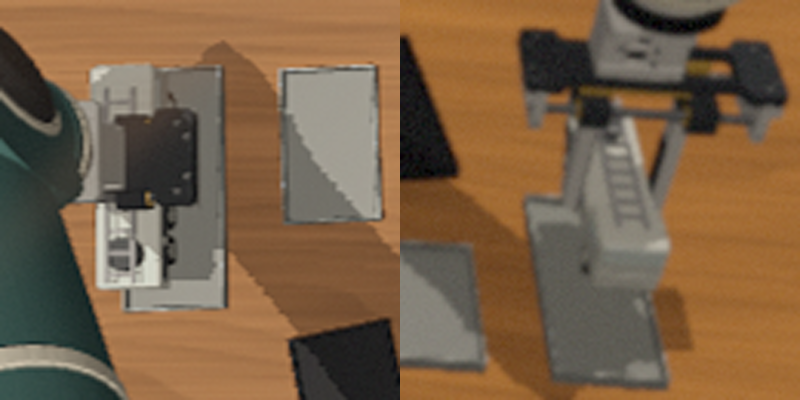

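Truck hangs over the longest tray, with its middle about 3 mm short in x. I lower it.

Scaled: -0.076 m / 0.6 = -0.1267, -0.074 m / 0.6 = -0.1233.

carry_out --pt "0.03 0.0017 0 -0.05 0" --pt "0.03 0.0033 0 -0.0917 0" --pt "0.03 0.0033 0 -0.11 0" --pt "0.03 0.0033 0 -0.1183 0" --pt "0.03 0.0033 0 -0.1233 0" --pt "0.03 0.0033 0 -0.1267 0" --pt "0.03 0.0033 0 -0.1267 0" --pt "0.03 0.0033 0 -0.1267 0"

```text
time_s: 8.5
tool_pos: [491.0, 442.2, 114.9]
eef_rot: [[-1.0, -0.029, 0.0], [-0.029, 1.0, 0.0], [-0.0, 0.0, -1.0]]
contact_force: [0.1, 0.5, -1.8]
width: 49.5
finger_force: 25.0
```

Scaled: 0.11 m / 0.6 = 0.1833, 0.06 m / 0.6 = 0.1.

carry_out --pt "0.03 0 0 -0.0017 0" --pt "0.03 0 0 -0.0025 0" --pt "0.06 0 0 -0.0025 0" --pt "0.06 0 0 -0.0025 0" --pt "0.075 0 0 -0.0025 0" --pt "0.09 0 0 0.0333 0" --pt "0.09 0 0 0.1 0" --pt "0.09 0 0 0.1833 0"

```text
time_s: 9.5
tool_pos: [490.9, 441.9, 226.8]
eef_rot: [[-1.0, -0.029, -0.0], [-0.029, 1.0, -0.0], [0.0, -0.0, -1.0]]
contact_force: [0.1, 0.6, 0.5]
width: 90.0
finger_force: 0.0
```

Scaled: -0.42 m / 0.6 = -0.7, -0.029 m / 0.6 = -0.0483, -16 degrees / 180 = -0.0889.

carry_out --pt "0.094 -0.005 -0.0667 0.0333 -0.0111" --pt "0.094 -0.0117 -0.15 0.05 -0.0222" --pt "0.094 -0.0183 -0.2417 0.05 -0.0333" --pt "0.094 -0.025 -0.3333 0.05 -0.0444" --pt "0.094 -0.03 -0.425 0.05 -0.0556" --pt "0.094 -0.0367 -0.5167 0.05 -0.0667" --pt "0.094 -0.0433 -0.6083 0.05 -0.0778" --pt "0.094 -0.0483 -0.7 0.05 -0.0889"

```text
time_s: 10.5
tool_pos: [461.8, 20.3, 256.0]
eef_rot: [[-0.968, 0.249, 0.002], [0.249, 0.968, 0.001], [-0.001, 0.002, -1.0]]
contact_force: [1.0, -0.7, -0.0]
width: 94.1
finger_force: 0.0
```

```bash
python3 - <<'E'
from h import *
s=telemetry.state();print(s['tool_pos'],np.round(s['q'],2))
a=snap('top');b=snap('scene')
A=cv2.resize(a[130:260,110:240,::-1],(400,400),interpolation=2);B=cv2.resize(b[130:260,420:550,::-1],(400,400),interpolation=2)
cv2.imwrite('pics/t3.png',np.hstack([A,B]))
E
```

```text
[461.75961326  20.31048867 256.0428291 ] [-0.61  0.2   0.56  2.07 -0.14  0.9   1.34]
```

View pics/t3.png

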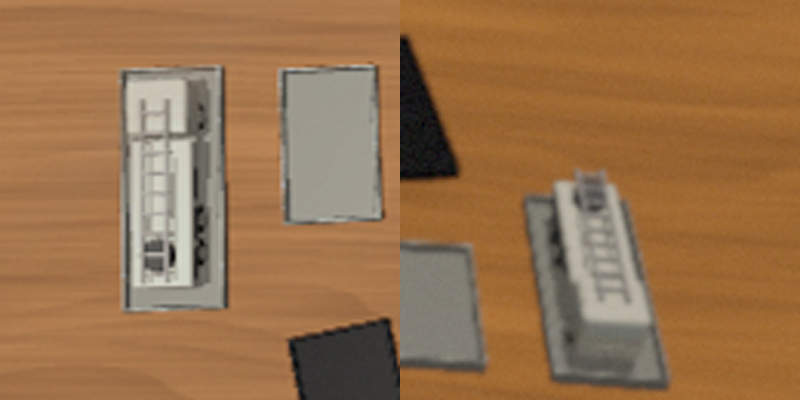

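Truck stands flat inside the longest tray in both views. Next is the camper.

Scaled: -0.275 m / 0.6 = -0.4583, -0.27 m / 0.6 = -0.45, -1 degrees / 180 = -0.0056.

carry_out --pt "0.094 -0.005 -0.0667 0 0" --pt "0.094 -0.0117 -0.1533 0 0" --pt "0.094 -0.0183 -0.2433 -0.0167 -0.0056" --pt "0.094 -0.025 -0.33 -0.0333 -0.0056" --pt "0.094 -0.03 -0.4083 -0.05 -0.0056" --pt "0.094 -0.0333 -0.45 -0.0667 -0.0056" --pt "0.094 -0.0333 -0.4583 -0.0833 -0.0056" --pt "0.094 -0.0333 -0.4583 -0.0833 -0.0056"

```text
time_s: 11.6
tool_pos: [442.1, -252.2, 204.6]
eef_rot: [[-0.964, 0.264, -0.0], [0.264, 0.964, 0.001], [0.001, 0.0, -1.0]]
contact_force: [0.1, -0.7, -0.3]
width: 93.9
finger_force: 0.0
```

Scaled: -0.092 m / 0.6 = -0.1533, -0.08 m / 0.6 = -0.1333.

carry_out --pt "0.094 0 0 -0.0667 0" --pt "0.094 0 0 -0.1333 0" --pt "0.08 0 0 -0.1533 0" --pt "0.04 0 0 -0.1533 0" --pt "0.03 0 0 -0.1533 0" --pt "0.03 0 0 -0.1533 0" --pt "0.03 0 0 -0.1533 0" --pt "0.03 0 0 -0.1533 0" --newtons 20

```text
time_s: 12.6
tool_pos: [442.4, -253.0, 113.3]
eef_rot: [[-0.964, 0.265, 0.001], [0.265, 0.964, -0.0], [-0.001, 0.0, -1.0]]
contact_force: [-0.2, 1.4, 9.2]
width: 49.5
finger_force: 20.0
```

Scaled: 0.12 m / 0.6 = 0.2, 0.08 m / 0.6 = 0.1333.

carry_out --pt "0.03 0 0 0 0" --pt "0.03 0 0 0 0" --pt "0.03 0 0 0 0" --pt "0.03 0 0 0 0" --pt "0.03 0 0 0.0167 0" --pt "0.03 0 0 0.0667 0" --pt "0.03 0 0 0.1333 0" --pt "0.03 0 0 0.2 0"

```text
time_s: 13.6
tool_pos: [441.6, -252.9, 234.3]
eef_rot: [[-0.964, 0.265, -0.0], [0.265, 0.964, -0.0], [0.0, -0.0, -1.0]]
contact_force: [0.3, 0.5, -2.1]
width: 49.9
finger_force: 20.0
```

Scaled: 0.2995 m / 0.6 = 0.4992, 0.28 m / 0.6 = 0.4667, 9.2 degrees / 180 = 0.0511.

carry_out --pt "0.03 0.02 0.0667 0.0167 0.0056" --pt "0.03 0.045 0.15 0.0167 0.0167" --pt "0.03 0.0717 0.2367 0.0167 0.0278" --pt "0.03 0.0983 0.3233 0.0167 0.0389" --pt "0.03 0.125 0.4083 0 0.0511" --pt "0.03 0.1433 0.4667 -0.0167 0.0511" --pt "0.03 0.1525 0.4992 -0.05 0.0511" --pt "0.03 0.1525 0.4992 -0.1 0.0511"

```text
time_s: 14.6
tool_pos: [534.0, 48.5, 172.8]
eef_rot: [[-0.995, 0.104, 0.001], [0.104, 0.995, 0.001], [-0.001, 0.001, -1.0]]
contact_force: [0.2, -0.6, -1.1]
width: 50.0
finger_force: 20.0
```

```bash
python3 - <<'E'
from h import *
s=telemetry.state();print(s['tool_pos'],np.round(s['q'],2))
a=snap('top');b=snap('scene')
A=cv2.resize(a[110:240,250:380,::-1],(400,400),interpolation=2);B=cv2.resize(b[130:260,255:385,::-1],(400,400),interpolation=2)
cv2.imwrite('pics/t4.png',np.hstack([A,B]))
E
```

```text
[534.01855315  48.49511842 172.81084379] [-0.55  0.47  0.5   1.96 -0.31  0.79  1.59]
```

View pics/t4.png

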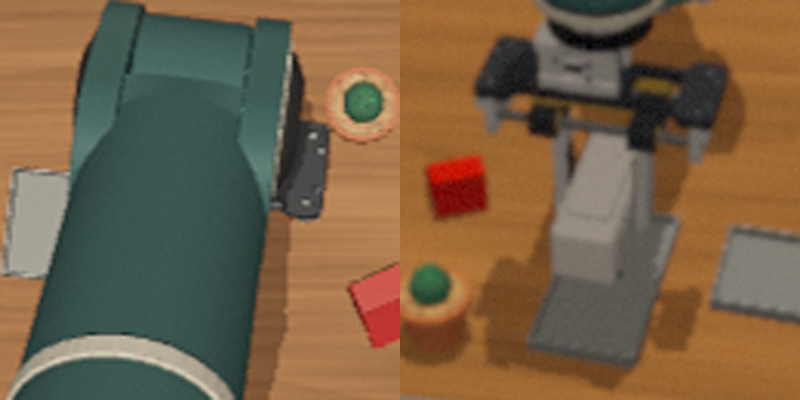

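Scaled: -0.058 m / 0.6 = -0.0967, -0.056 m / 0.6 = -0.0933.

carry_out --pt "0.03 -0.0017 -0.0017 -0.0417 0" --pt "0.03 -0.0017 -0.0017 -0.07 0" --pt "0.03 -0.0017 -0.0017 -0.0833 0" --pt "0.03 -0.0017 -0.0017 -0.09 0" --pt "0.03 -0.0017 -0.0017 -0.0933 0" --pt "0.03 -0.0017 -0.0017 -0.0958 0" --pt "0.03 -0.0017 -0.0017 -0.0967 0" --pt "0.03 -0.0017 -0.0017 -0.0967 0"

```text
time_s: 15.7
tool_pos: [532.9, 45.5, 116.0]
eef_rot: [[-0.994, 0.107, 0.001], [0.107, 0.994, 0.001], [-0.001, 0.001, -1.0]]
contact_force: [-7.2, 0.2, 24.4]
width: 50.3
finger_force: 20.0
```

Scaled: 0.11 m / 0.6 = 0.1833, 0.001 m / 0.6 = 0.0017.

carry_out --pt "0.03 0 0 0.0017 0" --pt "0.03 0 0 0.0017 0" --pt "0.06 0 0 0.0017 0" --pt "0.06 0 0 0.0017 0" --pt "0.075 0 0 0.0017 0" --pt "0.09 0 0 0.0333 0" --pt "0.09 0 0 0.1 0" --pt "0.09 0 0 0.1833 0"

```text
time_s: 16.7
tool_pos: [532.1, 45.3, 226.5]
eef_rot: [[-0.994, 0.108, -0.001], [0.108, 0.994, -0.001], [0.001, -0.001, -1.0]]
contact_force: [0.9, 1.3, 0.3]
width: 89.6
finger_force: 0.0
```

Scaled: -0.42 m / 0.6 = -0.7, -0.365 m / 0.6 = -0.6083.

carry_out --pt "0.094 -0.0133 -0.0667 0.0333 0" --pt "0.094 -0.03 -0.15 0.05 0" --pt "0.094 -0.0483 -0.2417 0.05 0" --pt "0.094 -0.0667 -0.3333 0.05 0" --pt "0.094 -0.0833 -0.425 0.05 0" --pt "0.094 -0.1017 -0.5167 0.05 0" --pt "0.094 -0.12 -0.6083 0.0333 0" --pt "0.094 -0.1383 -0.7 0 0"

```text
time_s: 17.7
tool_pos: [449.4, -376.3, 226.2]
eef_rot: [[-0.994, 0.107, 0.002], [0.107, 0.994, -0.001], [-0.002, -0.001, -1.0]]
contact_force: [1.2, -1.2, 0.2]
width: 93.8
finger_force: 0.0
```

```bash
python3 - <<'E'
from h import *
s=telemetry.state();print(s['tool_pos'],np.round(s['q'],2))
a=snap('top');b=snap('scene')
A=cv2.resize(a[110:240,250:380,::-1],(400,400),interpolation=2);B=cv2.resize(b[160:260,275:375,::-1],(400,400),interpolation=2)
cv2.imwrite('pics/t5.png',np.hstack([A,B]))
from fit import *
fit.z=3
fit('camper',(533,46),-6,ims={'top':a,'scene':b},cs=('top',))
E
```

```text
[ 449.36515935 -376.28038568  226.21712154] [ 0.15  0.5   0.65  1.8  -0.36  0.95  2.42]
camper top [534.8  44.5 -20.1] [0.553]
```

View pics/t5.png

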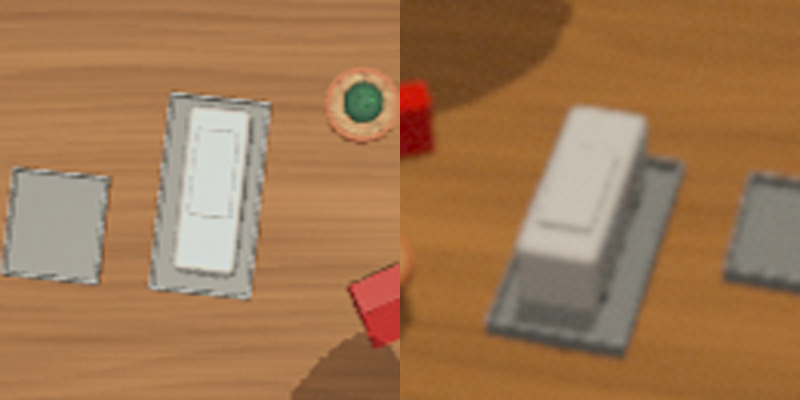

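Camper stands squarely inside its tray. Next is the sedan.

Scaled: -0.124 m / 0.6 = -0.2067, -0.118 m / 0.6 = -0.1967.

carry_out --pt "0.094 -0.005 -0.0217 -0.0333 0" --pt "0.094 -0.0083 -0.0433 -0.1 0" --pt "0.094 -0.0083 -0.0433 -0.1667 0" --pt "0.094 -0.0083 -0.0433 -0.1967 0" --pt "0.094 -0.0083 -0.0433 -0.2067 0" --pt "0.07 -0.0083 -0.0433 -0.2067 0" --pt "0.03 -0.0083 -0.0433 -0.2067 0" --pt "0.03 -0.0083 -0.0433 -0.2067 0" --newtons 25

```text
time_s: 18.8
tool_pos: [444.8, -400.5, 101.5]
eef_rot: [[-0.994, 0.107, 0.001], [0.107, 0.994, -0.001], [-0.001, -0.001, -1.0]]
contact_force: [-0.6, 0.2, -0.2]
width: 67.5
finger_force: 0.0
```

Scaled: 0.13 m / 0.6 = 0.2167, 0.08 m / 0.6 = 0.1333.

carry_out --pt "0.03 0 0 0 0" --pt "0.03 0 0 0 0" --pt "0.03 0 0 0 0" --pt "0.03 0 0 0 0" --pt "0.03 0 0 0.0167 0" --pt "0.03 0 0 0.0667 0" --pt "0.03 0 0 0.1333 0" --pt "0.03 0 0 0.2167 0"

```text
time_s: 19.8
tool_pos: [444.1, -400.1, 231.9]
eef_rot: [[-0.994, 0.107, -0.001], [0.107, 0.994, 0.001], [0.001, 0.0, -1.0]]
contact_force: [0.7, -0.3, -1.0]
width: 43.8
finger_force: 24.6
```

Scaled: 0.42 m / 0.6 = 0.7, 0.365 m / 0.6 = 0.6083, 7 degrees / 180 = 0.0389.

carry_out --pt "0.03 0.0083 0.0667 0.0167 0.0028" --pt "0.03 0.0167 0.15 0.0333 0.0056" --pt "0.03 0.0283 0.2417 0.0333 0.0111" --pt "0.03 0.0383 0.3333 0.0333 0.0167" --pt "0.03 0.0483 0.425 0.0333 0.0222" --pt "0.03 0.06 0.5167 0.0333 0.0278" --pt "0.03 0.07 0.6083 0.0333 0.0333" --pt "0.03 0.08 0.7 0.0333 0.0389"

```text
time_s: 20.8
tool_pos: [492.4, 21.3, 251.3]
eef_rot: [[-1.0, -0.015, 0.001], [-0.015, 1.0, 0.0], [-0.001, 0.0, -1.0]]
contact_force: [1.0, 0.4, -1.7]
width: 44.1
finger_force: 24.6
```

Scaled: 0.29 m / 0.6 = 0.4833, 0.282 m / 0.6 = 0.47, 1.6 degrees / 180 = 0.0089.

carry_out --pt "0.03 0.01 0.0833 0 0.0028" --pt "0.03 0.02 0.175 0 0.0056" --pt "0.03 0.0317 0.2667 -0.0167 0.0089" --pt "0.03 0.0417 0.35 -0.0333 0.0089" --pt "0.03 0.0517 0.425 -0.0667 0.0089" --pt "0.03 0.0567 0.47 -0.1 0.0089" --pt "0.03 0.0567 0.4833 -0.15 0.0089" --pt "0.03 0.0567 0.4833 -0.1667 0.0089"

```text
time_s: 21.8
tool_pos: [525.8, 309.7, 149.4]
eef_rot: [[-0.999, -0.044, -0.002], [-0.044, 0.999, -0.002], [0.002, -0.001, -1.0]]
contact_force: [-0.5, 0.3, -1.6]
width: 44.1
finger_force: 24.6
```

```bash
python3 - <<'E'
from h import *
s=telemetry.state();print(s['tool_pos'],np.round(s['q'],2))
a=snap('top');b=snap('scene')
A=cv2.resize(a[125:225,160:260,::-1],(400,400),interpolation=2);B=cv2.resize(b[160:260,380:480,::-1],(400,400),interpolation=2)
cv2.imwrite('pics/t6.png',np.hstack([A,B]))
E
```

```text
[525.80249711 309.68085271 149.44276669] [-0.87  0.6   0.39  1.78 -0.3   0.82  1.27]
```

View pics/t6.png

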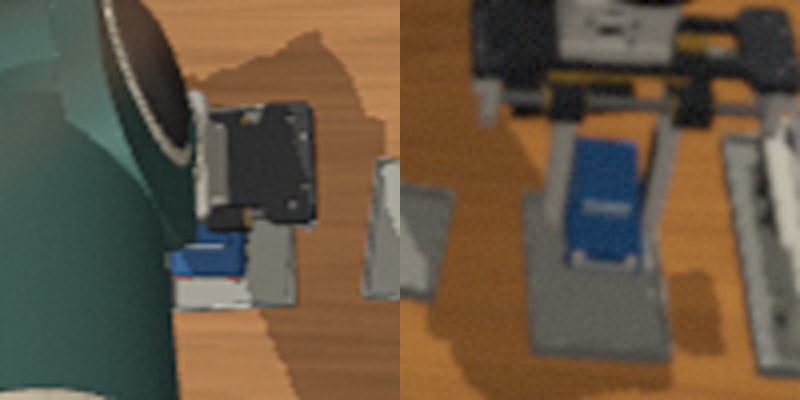

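carry_out --pt "0.03 0 0 -0.0333 0" --pt "0.03 0 0 -0.0583 0" --pt "0.03 0 0 -0.0617 0" --pt "0.03 0 0 -0.065 0" --pt "0.03 0 0 -0.0667 0" --pt "0.03 0 0 -0.0683 0" --pt "0.03 0 0 -0.07 0" --pt "0.03 0 0 -0.07 0"

```text
time_s: 22.9
tool_pos: [526.5, 309.6, 108.6]
eef_rot: [[-0.999, -0.043, 0.0], [-0.043, 0.999, -0.0], [-0.0, -0.0, -1.0]]
contact_force: [-0.7, -0.9, -2.2]
width: 44.1
finger_force: 24.6
```

Scaled: -0.003 m / 0.6 = -0.005, -0.0025 m / 0.6 = -0.0042.

carry_out --pt "0.03 0 0 -0.0017 0" --pt "0.03 0 0 -0.0025 0" --pt "0.03 0 0 -0.0033 0" --pt "0.03 0 0 -0.0042 0" --pt "0.03 0 0 -0.005 0" --pt "0.03 0 0 -0.005 0" --pt "0.03 0 0 -0.005 0" --pt "0.03 0 0 -0.005 0"

```text
time_s: 23.9
tool_pos: [526.5, 309.6, 105.6]
eef_rot: [[-0.999, -0.043, 0.0], [-0.043, 0.999, -0.0], [-0.0, -0.0, -1.0]]
contact_force: [-0.0, 0.5, -1.7]
width: 44.3
finger_force: 24.6
```

Scaled: 0.09 m / 0.6 = 0.15, 0.04 m / 0.6 = 0.0667.

carry_out --pt "0.03 0 0 -0.001 0" --pt "0.03 0 0 -0.002 0" --pt "0.047 0 0 -0.002 0" --pt "0.047 0 0 -0.002 0" --pt "0.047 0 0 0.0067 0" --pt "0.048 0 0 0.02 0" --pt "0.06 0 0 0.0667 0" --pt "0.09 0 0 0.15 0"

```text
time_s: 24.9
tool_pos: [526.0, 309.2, 196.0]
eef_rot: [[-0.999, -0.043, -0.002], [-0.043, 0.999, -0.002], [0.002, -0.002, -1.0]]
contact_force: [0.6, 0.3, 0.2]
width: 65.1
finger_force: 0.0
```

```bash
python3 - <<'E'
from fit import *
a=snap('top');b=snap('scene');I={'top':a,'scene':b}
fit('chock',(438,-97),[200],ims=I)
A=cv2.resize(a[190:230,350:390,::-1],(400,400),interpolation=2);B=cv2.resize(b[160:260,380:480,::-1],(400,400),interpolation=2)
cv2.imwrite('pics/t7.png',np.hstack([A,B]))
m=mask(a,'chock');m[:,:300]=0;c=max(cv2.findContours(m,0,2)[0],key=cv2.contourArea)
print(cv2.minAreaRect(c))
# model edges: heel/slope boundary
for yaw in(203,):
  t=np.radians(yaw)
  for o in [(439,-99)]:
    for p in [(-28,-23,42),(-28,23,42),(-2,23,42),(-2,-23,42),(28,23,10),(28,-23,10)]:
      q=pix('top',(o[0]+p[0]*np.cos(t)-p[1]*np.sin(t),o[1]+p[0]*np.sin(t)+p[1]*np.cos(t),p[2]));print(p,np.round((q-[350,190])*10+400*0))
E
```

```text
chock top [ 438.2 -101.   203.2] [0.889]
chock scene [436.6 -98.5 197.1] [0.764]
chock both [ 438.3 -101.5  200. ] [0.88, 0.747]
((375.5517578125, 209.1206817626953), (21.665565490722656, 17.988985061645508), 66.80140686035156)
(-28, -23, 42) [125. 120.]
(-28, 23, 42) [293.  48.]
(-2, 23, 42) [334. 143.]
(-2, -23, 42) [166. 215.]
(28, 23, 10) [368. 258.]
(28, -23, 10) [204. 328.]
```

View pics/t7.png

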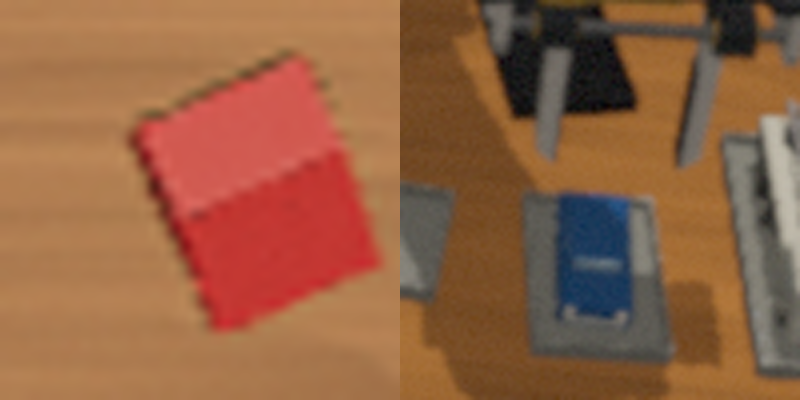

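Sedan sits flat inside the third tray. The chock's heel is the bright band towards +x, and the model corners match to 1 px, giving origin (438,-101.5) and yaw 203°.

Scaled: -0.405 m / 0.6 = -0.675, -0.37 m / 0.6 = -0.6167, 20.5 degrees / 180 = 0.1139.

carry_out --pt "0.094 -0.0117 -0.0667 0.0333 0.0111" --pt "0.094 -0.0267 -0.15 0.05 0.0278" --pt "0.094 -0.045 -0.2433 0.05 0.0444" --pt "0.094 -0.0617 -0.3367 0.05 0.0611" --pt "0.094 -0.0783 -0.43 0.05 0.0778" --pt "0.094 -0.095 -0.5233 0.05 0.0944" --pt "0.094 -0.1117 -0.6167 0.0333 0.1139" --pt "0.094 -0.1233 -0.675 0 0.1139"

```text
time_s: 26.0
tool_pos: [452.1, -97.8, 196.1]
eef_rot: [[-0.921, -0.389, 0.002], [-0.389, 0.921, 0.0], [-0.002, -0.001, -1.0]]
contact_force: [2.0, 1.6, 0.7]
width: 93.9
finger_force: 0.0
```

Scaled: -0.087 m / 0.6 = -0.145, 0.001 m / 0.6 = 0.0017.

carry_out --pt "0.094 0 0.0017 -0.05 0" --pt "0.094 0 0.0017 -0.1167 0" --pt "0.094 0 0.0017 -0.145 0" --pt "0.094 0 0.0017 -0.145 0" --pt "0.06 0 0.0017 -0.145 0" --pt "0.03 0 0.0017 -0.145 0" --pt "0.03 0 0.0017 -0.145 0" --pt "0.03 0 0.0017 -0.145 0" --newtons 20

```text
time_s: 27.0
tool_pos: [452.6, -94.3, 108.9]
eef_rot: [[-0.921, -0.39, 0.001], [-0.39, 0.921, 0.0], [-0.001, -0.0, -1.0]]
contact_force: [-0.1, -0.3, 0.3]
width: 57.5
finger_force: 0.0
```

Scaled: 0.13 m / 0.6 = 0.2167, 0.08 m / 0.6 = 0.1333.

carry_out --pt "0.03 0 0 0 0" --pt "0.03 0 0 0 0" --pt "0.03 0 0 0 0" --pt "0.03 0 0 0 0" --pt "0.03 0 0 0.0167 0" --pt "0.03 0 0 0.0667 0" --pt "0.03 0 0 0.1333 0" --pt "0.03 0 0 0.2167 0"

```text
time_s: 28.0
tool_pos: [451.9, -94.5, 239.9]
eef_rot: [[-0.921, -0.39, -0.001], [-0.39, 0.921, -0.0], [0.001, 0.0, -1.0]]
contact_force: [0.2, 1.9, -1.5]
width: 45.4
finger_force: 20.0
```

Scaled: 0.2706 m / 0.6 = 0.451, 0.262 m / 0.6 = 0.4367, -29 degrees / 180 = -0.1611.

carry_out --pt "0.03 0.0167 0.0633 0 -0.0222" --pt "0.03 0.0383 0.1467 0 -0.0556" --pt "0.03 0.06 0.23 0 -0.0889" --pt "0.03 0.0833 0.3167 0 -0.1222" --pt "0.03 0.1033 0.3933 0 -0.1611" --pt "0.03 0.115 0.4367 -0.0333 -0.1611" --pt "0.03 0.1183 0.451 -0.0833 -0.1611" --pt "0.03 0.1183 0.451 -0.1333 -0.1611"

```text
time_s: 29.0
tool_pos: [523.4, 177.1, 158.2]
eef_rot: [[-0.995, 0.104, 0.0], [0.104, 0.995, -0.0], [-0.0, -0.0, -1.0]]
contact_force: [-0.1, -0.2, -1.4]
width: 45.6
finger_force: 20.0
```

```bash
python3 - <<'E'
from h import *
s=telemetry.state();print(s['tool_pos'],np.round(s['q'],2))
a=snap('top');b=snap('scene')
A=cv2.resize(a[135:235,220:320,::-1],(400,400),interpolation=2);B=cv2.resize(b[160:260,325:425,::-1],(400,400),interpolation=2)
cv2.imwrite('pics/t8.png',np.hstack([A,B]))
E
```

```text
[523.44265188 177.09597014 158.15558368] [-0.74  0.51  0.45  1.92 -0.31  0.78  1.35]
```

View pics/t8.png

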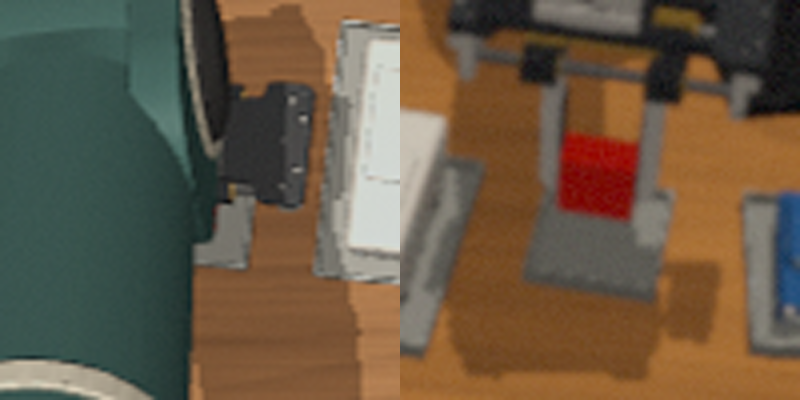

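Scaled: -0.0465 m / 0.6 = -0.0775, -0.0455 m / 0.6 = -0.0758.

carry_out --pt "0.03 0 -0.0017 -0.0333 0" --pt "0.03 0 -0.0017 -0.0583 0" --pt "0.03 0 -0.0017 -0.0683 0" --pt "0.03 0 -0.0017 -0.0733 0" --pt "0.03 0 -0.0017 -0.0758 0" --pt "0.03 0 -0.0017 -0.0775 0" --pt "0.03 0 -0.0017 -0.0775 0" --pt "0.03 0 -0.0017 -0.0775 0"

```text
time_s: 30.1
tool_pos: [523.6, 175.2, 112.3]
eef_rot: [[-0.994, 0.105, 0.0], [0.105, 0.994, 0.0], [-0.0, 0.0, -1.0]]
contact_force: [0.7, 0.2, -1.6]
width: 45.7
finger_force: 20.0
```

Scaled: 0.11 m / 0.6 = 0.1833, 0.06 m / 0.6 = 0.1.

carry_out --pt "0.03 0 0 -0.0008 0" --pt "0.03 0 0 -0.0013 0" --pt "0.052 0 0 -0.0013 0" --pt "0.052 0 0 -0.0013 0" --pt "0.055 0 0 0 0" --pt "0.06 0 0 0.0333 0" --pt "0.07 0 0 0.1 0" --pt "0.09 0 0 0.1833 0"

```text
time_s: 31.1
tool_pos: [523.2, 174.9, 224.1]
eef_rot: [[-0.994, 0.106, -0.0], [0.106, 0.994, -0.001], [0.0, -0.001, -1.0]]
contact_force: [0.5, -0.2, 0.2]
width: 76.6
finger_force: 0.0
```

Scaled: -0.38 m / 0.6 = -0.6333, -0.33 m / 0.6 = -0.55.

carry_out --pt "0.09 -0.0167 -0.05 0.05 0" --pt "0.09 -0.0333 -0.1333 0.0833 0" --pt "0.09 -0.05 -0.2167 0.1 0" --pt "0.09 -0.0667 -0.3 0.1 0" --pt "0.09 -0.0833 -0.3833 0.1 0" --pt "0.09 -0.1 -0.4667 0.1 0" --pt "0.09 -0.1167 -0.55 0.1 0" --pt "0.09 -0.1333 -0.6333 0.1 0"

```text
time_s: 32.1
tool_pos: [442.8, -206.4, 283.4]
eef_rot: [[-0.994, 0.105, 0.002], [0.105, 0.994, 0.0], [-0.002, 0.001, -1.0]]
contact_force: [1.0, 0.3, 0.1]
width: 90.2
finger_force: 0.0
```

```bash
python3 - <<'E'
from h import *
a=snap('top');b=snap('scene')
A=cv2.resize(a[120:250,130:390,::-1],(800,400),interpolation=2);B=cv2.resize(b[170:260,230:530,::-1],(660,198),interpolation=2)
B=np.hstack([B,np.zeros((198,140,3),np.uint8)])
cv2.imwrite('pics/t9.png',np.vstack([A,B]))
for n in('cactus_pot','key_bowl'): print(n,[cams.landmark_of(c,n)[:1] for c in('top','scene')])
E
```

```text
cactus_pot [[{'location': [601.8, -77.9, -1.9], 'p': 0.91}], [{'location': [605.7, -80.2, -0.1], 'p': 0.62}]]
key_bowl [[{'location': [597.2, -340.5, -0.6], 'p': 0.94}], [{'location': [593.8, -345.5, -4.2], 'p': 0.67}]]
```

View pics/t9.png

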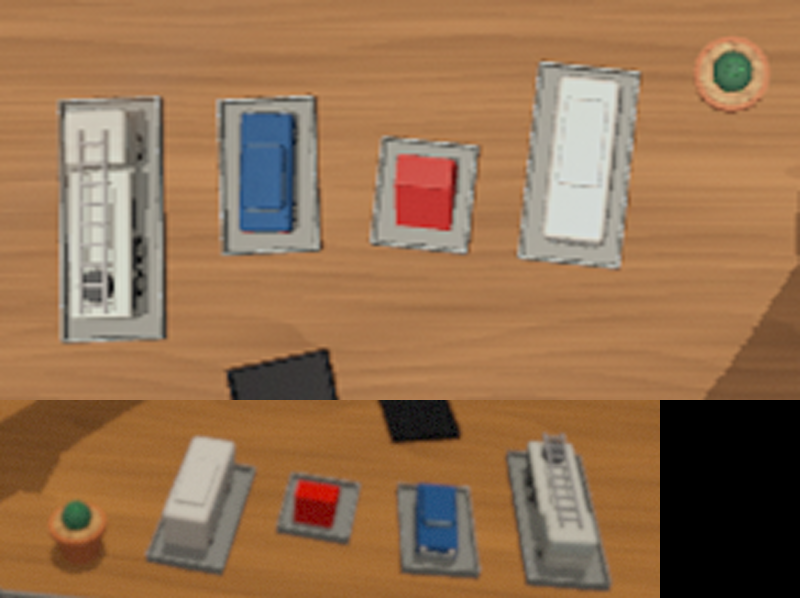

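All four toys sit inside their own trays in both views: truck (97,210), sedan (267,172), chock (425,192) and camper (582,160). The cactus and bowl have not moved.

```bash
python3 -c "
from cell import ticket
print(ticket.finish_job())"
```

```text
the job is handed in; nothing more can be done
None
```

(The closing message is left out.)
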